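# Set the stock support's sliding leg to length and cam-lock it

## Task

The kit drawer stands open in the way of the bench stock support's sliding leg, so first push the drawer home until it seats. Then take the leg's blue upright fin between the fingers, draw the sprung leg out until its white index line is level with the red pointer on the ruler, and, holding it there, slide the orange cam lever along the fin away from the robot until it is fully closed. Finish with the fingers still gripping the blue fin and holding the leg at the pointer: do not let go, and leave the pointer and the other things on the bench where they are.

Things in the scene. Friction and masses are not known exactly. Their poses are not given: they have to be found in the camera images.
- support: stock support bolted to the bench: green housing 70 x 270 x 58 mm at the -y side, 24 mm wide ruler strip, 6 mm high, along y at its x = -76 mm. Origin on the bench under the leg's middle line. +y: the way the leg is drawn out; +x: away from the robot, the way the cam lever closes. Turned by up to 0.15 rad
- leg (a joint): how far the leg is drawn out, 0 (home) to 0.17 m, along the support's +y. A spring pulls it home (3 N at 0, 5.5 N at 0.17 m): it runs back when let go, even with the lever closed. It ends in an aluminium head 103 mm (x) by 50 mm (y), top 45 mm above the bench, on which the blue fin stands
- leg_index (a point): the white index line on the leg head: this point is at the head's end nearest the robot, on its top edge, 45 mm above the bench, on the middle line (y) of the head and fin
- fin_hold (a point): point to take the blue fin, on its middle plane, 70 mm above the bench. Fin: fixed on the leg head, 103 mm along the support's x (22 mm towards the robot and 81 mm away from this point), 10 mm thick along y, 45 to 90 mm above the bench. Pinched hard the fingers do not slide along it; with a few mm of play they do, still holding the leg and pushing the lever
- cam_lever (a joint): travel of the orange cam lever along the fin, support's +x: 0 to 0.008 m at the start (open), 0.035 m at its end stop (closed). Needs about 3 N, stays where left, rides on the leg. A bridge over the fin, 36 mm wide (y), 16 mm long (x), from just above the head to 99 mm above the bench
- lever_back (a point): the middle of the lever's back face (the face towards the robot, where it is pushed), 70 mm above the bench, on the fin's middle plane; the two cheeks of the lever stand 7 to 18 mm either side of that plane
- mark (a point): the red pointer on the ruler, 14 mm wide (y), its top 20 mm above the bench; this point is on its middle. The leg is at length when leg_index is abreast of it, that is at the same y in the support's frame. The pointer is stiff (15 N) and is to be left alone
- pointer (a joint): the pointer's place on the ruler, 0.07 to 0.14 m: the value of joint leg at which the index is level with the pointer
- cabinet_drawer0 (a joint): how far the kit drawer is open, 0 (home) to 0.13 m; starts 0.095 to 0.125 m open. It closes along the cabinet's +x (away from the robot), slides with 1 N, and snaps home over a roller detent in the last 15 mm, which takes up to about 12 N, then it stops dead at home
- cabinet_drawer0_handle (a point): the middle of the drawer's steel bar handle (90 mm long along the cabinet's y, bar about 10 mm thick), about 57 mm above the bench and 35 mm in front of the drawer front. Drawer front 174 x 68 mm, its top about 80 mm above the bench
- cabinet: the low wooden kit cabinet, fixed, 200 mm deep (x), 180 mm wide (y), 95 mm high, origin on the bench under its middle; its drawer faces -x, towards the robot, and its x axis is the direction the drawer closes. Almost parallel to the support
- mallet: hammer with a wooden handle, lying at the left of the bench (bystander, leave alone; origin at its underside)
- tape: yellow tape measure 70 x 65 x 36 mm, at the right near the robot (bystander, leave alone; origin at its underside)
- glue: yellow glue bottle, 60 mm diameter, 170 mm tall, far right (bystander, leave alone; origin at its underside)
- flask: black water bottle, 72 mm diameter, 220 mm tall, far right (bystander, leave alone; origin at its underside)
- offcut: pine offcut 140 x 60 x 35 mm, at the left (bystander, leave alone; origin at its underside)
- ear_defenders: white ear defenders with black headband, about 160 x 190 x 55 mm, left near the robot (bystander, leave alone; origin at its underside)
- pencil: flat red carpenter's pencil 175 x 14 x 8 mm, near the robot (bystander, leave alone; origin at its underside)
- screw_box: cardboard screw box 60 x 80 x 45 mm, standing on top of the cabinet (bystander, leave alone; origin at its underside)

How it is judged:
On the way, in this order (a step that is already met when the one before it is completed fails the run):
1. the drawer is home at its detent, the leg not yet drawn out (value of joint cabinet_drawer0 below 0.003 m and value of joint leg below 0.03 m), for 0.2 s.
2. the fin is held between the fingers and the leg's index is level with the pointer, the lever still open (y of leg_index in the frame of mark between -0.005 and 0.005 m and value of joint cam_lever below 0.02 m and contact force between the fingers and grip_fin_c0 above 0.5 N), for 0.2 s.
3. the lever is closed with the leg held at the pointer (y of leg_index in the frame of mark between -0.005 and 0.005 m and value of joint cam_lever above 0.032 m and contact force between the fingers and grip_fin_c0 above 0.5 N), for 0.2 s.
At the end, for the whole second after the job is handed in: Drawer within 3 mm of home, leg index within 5 mm of the pointer and still, cam lever within 3 mm of its closed stop, and the fingers still on the blue fin with more than 2 N (value of joint cabinet_drawer0 below 0.003 m and y of leg_index in the frame of mark between -0.005 and 0.005 m and value of joint cam_lever above 0.032 m and contact force between the fingers and grip_fin_c0 above 2 N and velocity of joint leg between -0.01 and 0.01 m/s); the arm keeps its last pose, push and grip.
It fails at once if the leg is drawn out while the drawer is still in its way (value of joint leg above 0.04 m and value of joint cabinet_drawer0 above 0.02 m).
It fails at once if the lever is slid while the leg is not held at the pointer (more than 10 mm off) (value of joint cam_lever above 0.02 m and (y of leg_index in the frame of mark above 0.01 m or y of leg_index in the frame of mark below -0.01 m)).
It fails at once if the pointer is shifted by more than 5 mm (distance of mark from where it was at the start of the episode above 0.005 m).
It fails at once if a bystander is shifted by more than 40 mm (distance of any of mallet, tape, glue, flask, offcut, ear_defenders, pencil, screw_box from where it was at the start of the episode above 0.04 m).
It also fails if it takes over 51 s, if anything falls off the work surface, if the arm or the gripper's body presses on something with over 40 N, if the wrist force passes 120 N, or if a joint passes its speed limit or range.

## Robot

A 6-joint arm with a two-finger parallel gripper is mounted at the origin on the work surface. World frame = base frame: x ahead of the robot, y to its left, z up, the work surface at z = 0. Lengths are in m, angles in rad, forces in N, time in s.
With the tool pointing down it reaches from about 0.35 to 0.975 m from the base axis. Payload 4.9 kg.
Tool frame: the origin (TCP) lies between the finger pads; the fingertips stand 11 mm ahead of it and the grasp point (between the pads) lies 8 mm behind it; z points along the fingers, y is the line along which they close (so a half turn about z gives the same grasp; the last joint's range is limited). The gripper opens to 85 mm and grips with 20 to 120 N. Pads are 22 mm wide; open, the fingers measure 114 mm over their backs; the gripper's body (76 mm by 85 mm) begins 54 mm behind the grasp point. The pads swing forward as they close: fully open they stand 13 mm farther back than shut.
Start: joints at [1.156, 0.053, 1.613, -0, 1.476, -0.119], TCP at [0.182, 0.598, 0.242] pointing down, gripper open.
Joint ranges: [-3.01, 3.01], [-1.01, 2.22], [0.06, 2.58], [-1.02, 4.17], [0.09, 2.62], [-3.14, 3.14]. Speed limits (rad/s): [2.57, 2.57, 3.14, 3.14, 3.14, 3.14].

## Interface

Orientations are given as a 3x3 rotation matrix whose columns are the frame's x, y, z axes.
In Python, from rig import robot gives the robot as it stands.
- The arm moves only by the shell command python3 -m creep 'ROWS' [OPENING] [FORCE]. ROWS is JSON, a list of rows, each a list of 6 numbers: the shift along the world's x, y, z in m, then the turn, a rotation vector about the world's x, y, z in degrees. A call has 1 to 5 rows; each row shifts and turns the commanded pose from where the row before left it; what a row does not reach is not made up. A row lasts 1/12 s, in which the tool goes at most 41.7 mm and 7.16 degrees, less where a joint would pass 70% of its speed; a pose out of reach is approached as far as the arm can. A call is refused whole if a number of a shift passes 0.0417 or a number of a turn 7.16, either way. A call with a gripper value outside its range is refused whole. OPENING is the closure in counts, from 0 (fully open) to 255 (shut), set as the call begins (- or left out, the last holds). The fingers move at their own pace and stop on an object; FORCE is the grip in N (left out, the last holds). Time passes only in rows, so rows that do not move let the fingers close. It gives the time, the measured TCP pose, the force, the opening and the grip force at its end, in the units of the state.
- robot.sense(): the state, without advancing time (a new reading comes with each control period).
- robot.camera(name): name is "scene" or "top"; returns (picture, depth): 480x640x3 uint8, red, green, blue; 480x640 float32, m along the optical axis (not along the pixel's ray), 0 where there is no reading.
- robot.camera_model(name): a dict with "intrinsics" (3x3 intrinsics, pixels), "T" (4x4, takes a point from camera to world coordinates). Camera axes: x right, y down, z forward; pixel columns grow to the right and rows downward; lengths in m; the calibration is good to about 2 mm. A picture is of the moment at which its call begins. camera_model takes no time and is no camera call.
- robot.sign_off(): hands the job in; it is judged then, once.
Trained networks look in the newest picture that a camera, given by its name, has taken for a name from the list of things; names that differ only in an ending like _2 or _b are one class to them, and where a whole thing is asked for, a point or a joint stands for the part that bears it (a point fixed in the world has none). Each returns a list of dicts, best first, with "score" (0 to 1); they miss things now and then, are a little off and sometimes report something else, mostly with a low value. They report only what shows in the picture. A call takes as long as a camera call.
- robot.silhouettes(camera, query): "pixels" (480x640 bool, what is visible of it) and "uv" ([column, row] in pixels, amid what is visible of it).
- robot.tip_of(camera, query): "uv" ([column, row] in pixels: a listed point, or the origin of a listed thing).
The state is a dict: "time": time; "q": joint angles; "joint_velocities": joint speeds; "effort": joint torques, N m; "eef_pos": TCP position; "tcp_rot": TCP orientation; "force": force on the tool from outside, world axes, zero at the start; "wrist_torque": the same for the moment, N m; "grip_width": opening from 0.0 (shut) to 1.0 (fully open); "gripper_force": force on a finger pad.
Only numpy, scipy, OpenCV 4.12 (cv2) and the standard library are available. Lean on these libraries where they do the work, as an engineer would, in place of code of your own. Each camera call takes 0.05 s, during which the arm holds its last target. There are 200 camera calls.

## Working session

There is one attempt and no reset: what is moved stays moved. The work goes in short steps, Python scripts to look and compute and a shell command to move; the robot and the scene stay as the last step left them, time stands still between calls to the robot, and variables do not carry over. Pictures are saved under pics/ and viewed, at most 10 in all, crops included, and the job is handed in when it is done.

```bash
mkdir -p pics
cat > h.py <<'E'
import numpy as np, cv2
from rig import robot
def pt(cam,uv,depth=None,z=None):
    m=robot.camera_model(cam);K=np.array(m["intrinsics"]);T=np.array(m["T"])
    r=np.linalg.inv(K)@np.array([uv[0],uv[1],1.])
    if z is not None:
        d=T[:3,:3]@r; s=(z-T[2,3])/d[2]; return T[:3,3]+s*d
    return (T@np.r_[r*depth,1])[:3]
E
python3 - <<'E'
from h import *
for c in("scene","top"):
    p,d=robot.camera(c); cv2.imwrite(f"pics/{c}0.png",p[:,:,::-1]); np.save(f"d_{c}.npy",d)
    for q,z in(("leg_index",.045),("fin_hold",.07),("lever_back",.07),("mark",.02),("cabinet_drawer0_handle",.057),("support",0),("cabinet",0)):
        for r in robot.tip_of(c,q)[:2]:
            print(c,q,round(r["score"],2),np.round(r["uv"],1),np.round(pt(c,r["uv"],z=z),4))
print({k:np.round(v,3) for k,v in robot.sense().items()})
E
```

```text
scene leg_index 0.82 [275.6 268.2] [ 0.5086 -0.1148  0.045 ]
scene leg_index 0.44 [283.6 269.5] [ 0.5238 -0.1002  0.045 ]
scene fin_hold 0.61 [282.8 264.4] [ 0.5308 -0.1053  0.07  ]
scene lever_back 0.56 [286.4 269.9] [ 0.5531 -0.1079  0.07  ]
scene mark 0.45 [300.1 260.6] [ 0.4931 -0.0337  0.02  ]
scene mark 0.21 [336.2 240.5] [0.4759 0.0926 0.02  ]
scene cabinet_drawer0_handle 0.58 [333.6 242.5] [0.5157 0.0568 0.057 ]
scene support 0.73 [299.8 285.9] [ 0.5564 -0.0734  0.    ]
scene cabinet 0.76 [390.7 317.9] [0.7694 0.0535 0.    ]
scene cabinet 0.74 [159.6 265.6] [ 0.288  -0.3468  0.    ]
top leg_index 0.81 [376.3 233.4] [ 0.5058 -0.108   0.045 ]
top fin_hold 0.78 [378.7 223.1] [ 0.5292 -0.113   0.07  ]
top lever_back 0.53 [376.  209.1] [ 0.5671 -0.1072  0.07  ]
top mark 0.51 [315.4 145.2] [0.7623 0.0501 0.02  ]
top mark 0.44 [343.7 239.3] [ 0.4955 -0.0213  0.02  ]
top cabinet_drawer0_handle 0.96 [314.9 228.7] [0.5202 0.0561 0.057 ]
top support 0.73 [363.4 212.4] [ 0.5726 -0.0788  0.    ]
top cabinet 0.66 [316.9 143.9] [0.7723 0.0458 0.    ]
{'time': np.float64(0.8), 'q': array([ 1.156,  0.053,  1.613,  0.   ,  1.476, -0.119]), 'joint_velocities': array([-0.001, -0.001,  0.   ,  0.   , -0.001,  0.001]), 'effort': array([  0.   , -39.365, -37.044,  -0.   ,   0.   ,  -0.   ]), 'eef_pos': array([0.182, 0.598, 0.242]), 'tcp_rot': array([[-0.957,  0.291, -0.   ],
       [ 0.291,  0.957,  0.   ],
       [ 0.   ,  0.   , -1.   ]]), 'force': array([ 0.458, -0.051, -0.272]), 'wrist_torque': array([ 0.002,  0.007, -0.027]), 'gripper_force': np.float64(0.0), 'grip_width': np.float64(1.0)}
```

Run:
```python
import cv2,numpy as np
a=cv2.imread("pics/top0.png");b=a[120:300,260:460]
cv2.imwrite("pics/topcrop.png",cv2.resize(b,(660,594),interpolation=cv2.INTER_CUBIC))
```

```text
(no output)
```

View pics/scene0.png

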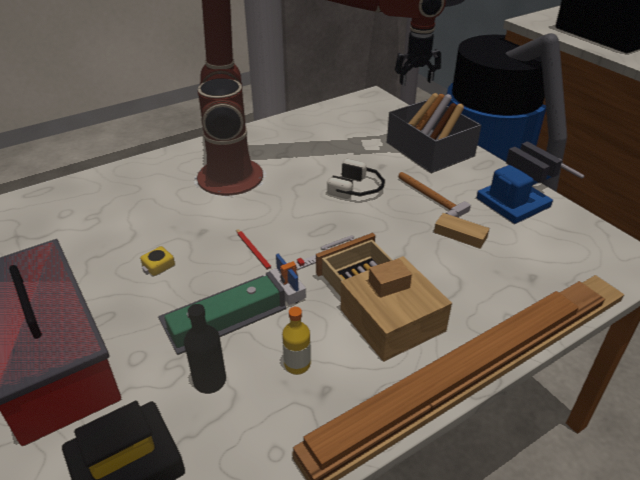

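View pics/top0.png

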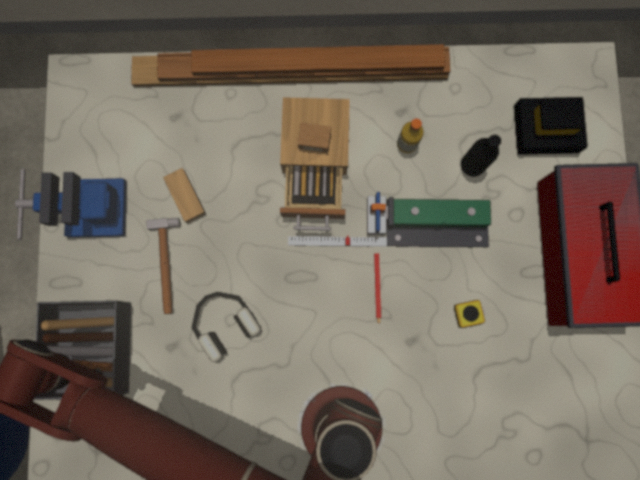

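View pics/topcrop.png

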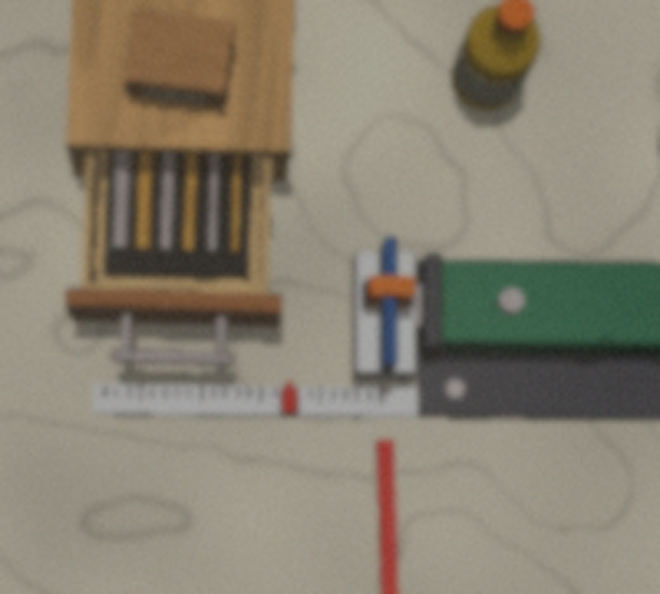

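The scene view shows the drawer open and the leg home (fin around 285,268). In the top view the red pointer is at about (347.6,240.6), the index at (377,233) and the drawer handle at (315,229). The support is nearly parallel to the world axes.

Run:
```python
from h import *
for c,zs in(("top",(.018,.09,.099)),("scene",(.013,.07,.09))):
    p=cv2.imread(f"pics/{c}0.png");h=cv2.cvtColor(p,cv2.COLOR_BGR2HSV)
    for n,(lo,hi),z in(("red",(172,8),zs[0]),("blue",(100,125),zs[1]),("orange",(6,15),zs[2])):
        H=h[...,0]; m=((H>=lo)|(H<=hi) if lo>hi else (H>=lo)&(H<=hi))&(h[...,1]>120)&(h[...,2]>60)
        box=np.zeros_like(m)
        if c=="top": box[185:250,340:390]=1
        else: box[250:300,260:310]=1
        m&=box; k,l,s,ce=cv2.connectedComponentsWithStats(m.astype(np.uint8))
        for i in range(1,k):
            if s[i,4]>5: print(c,n,s[i],ce[i].round(1),pt(c,ce[i],z=z).round(4))
# yaw: cloud of ruler/housing lines in top
p,d=robot.camera("top")
def line(q):
    r=robot.silhouettes("top",q)[0]; c,s,a=cv2.minAreaRect(np.argwhere(r["pixels"])[:,::-1].astype(np.float32)); print(q,round(r["score"],2),c,s,a)
    return r["pixels"]
for q in("support","cabinet","leg","cam_lever","pointer","cabinet_drawer0"): line(q)
h=cv2.cvtColor(p,cv2.COLOR_RGB2HSV); g=((h[...,0]>60)&(h[...,0]<90)&(h[...,1]>100)); g[:, :370]=0; g[:190]=0; g[235:]=0
g[:,500:]=0
ys=[];xs=range(398,485)
for e in(0,-1):
    yy=[np.flatnonzero(g[:,x])[e] for x in xs]; f=np.polyfit(xs,yy,1)
    a=pt("top",(398,np.polyval(f,398)),z=.058);b=pt("top",(485,np.polyval(f,485)),z=.058); v=a-b; print("yaw",np.arctan2(-v[0],v[1]),a,b)
```

```text
top red [346 237   3   8  22] [347.  240.8] [ 0.4914 -0.0302  0.018 ]
top blue [377 196   2   5   7] [377.4 197.6] [ 0.5938 -0.1101  0.09  ]
top blue [377 212   2   9  16] [377.4 215.8] [ 0.5451 -0.1083  0.09  ]
top blue [377 224   2   5   7] [377.3 225.6] [ 0.5192 -0.107   0.09  ]
top orange [371 204  14   7  79] [378.  206.7] [ 0.5675 -0.1098  0.099 ]
top orange [340 210   4   5  18] [341.3 212. ] [ 0.5556 -0.0139  0.099 ]
scene red [260 254  11  15  69] [264.2 261.7] [ 0.4385 -0.1118  0.013 ]
scene red [297 258   7   7  32] [300.2 261.1] [ 0.4883 -0.0305  0.013 ]
scene blue [277 254   8  10  32] [280.2 258.8] [ 0.5089 -0.1001  0.07  ]
scene blue [289 269   8  10  36] [292.7 273.8] [ 0.5735 -0.1021  0.07  ]
scene orange [280 262  16  22 147] [287.1 269.3] [ 0.5713 -0.1156  0.09  ]
support 0.72 (389.6292724609375, 219.34710693359375) (202.8076629638672, 54.465003967285156) 0.6095066070556641
cabinet 0.63 (313.953857421875, 164.13076782226562) (68.18812561035156, 132.9301300048828) 2.337306022644043
leg 0.92 (377.0, 214.0) (42.0, 20.0) 90.0
cam_lever 0.6 (377.5, 208.0) (8.0, 15.0) 90.0
pointer 0.52 (347.5, 240.0) (8.0, 5.0) 90.0
cabinet_drawer0 0.98 (312.5, 198.0) (64.0, 65.0) 90.0Traceback (most recent call last):
  File "<stdin>", line 22, in <module>
IndexError: index 0 is out of bounds for axis 0 with size 0
```

```bash
python3 -m creep '[[0.04,-0.041,0,0,0,5.7],[0.04,-0.041,0,0,0,5.7],[0.04,-0.041,0,0,0,5.6],[0.04,-0.041,0,0,0,0],[0.04,-0.041,0,0,0,0]]' 255 40
```

```text
time: 1.57
eef_pos: [0.3286, 0.4473, 0.2425]
tcp_rot: [[-1.0, -0.002, 0.0], [-0.002, 1.0, 0.0], [-0.0, 0.0, -1.0]]
force: [1.4, 0.8, 0.2]
grip_width: 0.295
gripper_force: 0.0
```

```bash
python3 - <<'E'
from h import *
p,d=robot.camera("top"); cv2.imwrite("pics/t1.png",p[:,:,::-1])
g=p[...,1].astype(float)-p[...,0]  # green minus red: housing
g=cv2.GaussianBlur(g,(0,0),1)
print(np.round(g[192:250:3,440]))
xs=np.arange(400,482)
for lo,hi,s in((192,206,1),(216,232,-1)):
    gr=np.clip(s*np.gradient(g[lo:hi,:],axis=0),0,None)[:,xs]; yy=(gr*np.arange(lo,hi)[:,None]).sum(0)/gr.sum(0)
    f=np.polyfit(xs,yy,1);print(f,np.std(yy-np.polyval(f,xs)))
    a,b=[pt("top",(x,np.polyval(f,x)),z=.058) for x in(400,481)];v=a-b;print("yaw",np.arctan2(-v[0],v[1]),a,b)
E
python3 -m creep '[[0.028,-0.041,0,0,0,0],[0.028,-0.041,0,0,0,0],[0.028,-0.041,0,0,0,0],[0.028,-0.041,0,0,0,0],[0.028,-0.041,0,0,0,0]]'
python3 -m creep '[[0,-0.041,0,0,0,0],[0,-0.041,0,0,0,0],[0,-0.041,0,0,0,0],[0,-0.041,0,0,0,0],[0,0,0,0,0,0]]'
```

```text
[-4. -4.  2. 34. 41. 41. 41. 40. 41. 41. 35. 15.  1. -1. -1. -1. -2. -2.
 -2. -4.]
[1.22438166e-02 1.93937774e+02] 0.09113375728043265
yaw -0.03530661084754152 [ 0.59606765 -0.1737103   0.058     ] [ 0.58840815 -0.3905627   0.058     ]
[1.46846546e-02 2.17986563e+02] 0.10012527761485847
yaw -0.037618513325181666 [ 0.52798305 -0.17082026  0.058     ] [ 0.51987485 -0.38625596  0.058     ]
time: 2.03
eef_pos: [0.4458, 0.2752, 0.2426]
tcp_rot: [[-1.0, -0.001, 0.001], [-0.001, 1.0, 0.0], [-0.001, 0.0, -1.0]]
force: [1.3, -0.2, -0.3]
grip_width: -0.001
gripper_force: 0.0
time: 2.45
eef_pos: [0.4454, 0.1072, 0.2425]
tcp_rot: [[-1.0, 0.007, 0.001], [0.007, 1.0, -0.003], [-0.001, -0.003, -1.0]]
force: [-0.0, 0.7, 0.9]
grip_width: -0.004
gripper_force: 0.0
```

```bash
python3 -m creep '[[0,-0.025,-0.038,0,0,-1.8],[0,-0.024,-0.038,0,0,0],[0,0,-0.038,0,0,0],[0.01,0,-0.038,0,0,0],[0.01,0,-0.038,0,0,0]]'
python3 -m creep '[[0,0,0,0,0,0],[0.02,0,0,0,0,0],[0.02,-0.001,0,0,0,0],[0.01,0,0,0,0,0],[0.02,-0.001,0,0,0,0]]'
```

```text
time: 2.87
eef_pos: [0.4655, 0.0674, 0.0572]
tcp_rot: [[-1.0, 0.032, 0.002], [0.032, 1.0, 0.0], [-0.002, 0.0, -1.0]]
force: [0.3, -0.0, 0.1]
grip_width: -0.001
gripper_force: 0.0
time: 3.28
eef_pos: [0.5348, 0.0661, 0.0594]
tcp_rot: [[-1.0, 0.03, -0.002], [0.03, 1.0, 0.0], [0.002, -0.0, -1.0]]
force: [-1.7, -0.4, 1.7]
grip_width: -0.002
gripper_force: 1.0
```

```bash
python3 -m creep '[[0.015,-0.002,-0.003,0,0,0],[0.015,-0.002,-0.003,0,0,0],[0.015,-0.001,-0.002,0,0,0],[0.01,0,0,0,0,0],[0.005,0,0,0,0,0]]'
python3 -m creep '[[0.005,0,0,0,0,0],[0.005,0,0,0,0,0],[0.005,0,0,0,0,0],[0.004,0,0,0,0,0],[0.003,0,0,0,0,0]]'
```

```text
time: 3.7
eef_pos: [0.5968, 0.0607, 0.0519]
tcp_rot: [[-1.0, 0.03, 0.002], [0.03, 1.0, -0.0], [-0.002, -0.0, -1.0]]
force: [0.3, -0.8, 0.6]
grip_width: 0.002
gripper_force: 0.3
time: 4.12
eef_pos: [0.6156, 0.0604, 0.0504]
tcp_rot: [[-1.0, 0.03, -0.004], [0.03, 1.0, -0.001], [0.004, -0.001, -1.0]]
force: [-3.7, -1.0, 1.9]
grip_width: -0.004
gripper_force: 2.0
```

```bash
python3 -m creep '[[0.003,0,0,0,0,0],[0.003,0,0,0,0,0],[0.003,0,0,0,0,0],[0.003,0,0,0,0,0]]'
python3 - <<'E'
from h import *
p,d=robot.camera("top"); cv2.imwrite("pics/t2.png",cv2.resize(p[120:300,260:460,::-1],(660,594)))
E
```

```text
time: 4.45
eef_pos: [0.6199, 0.0605, 0.0499]
tcp_rot: [[-0.999, 0.03, -0.027], [0.03, 1.0, -0.001], [0.027, -0.002, -1.0]]
force: [-44.4, -3.2, 32.8]
grip_width: 0.0
gripper_force: 22.7
```

View pics/t2.png

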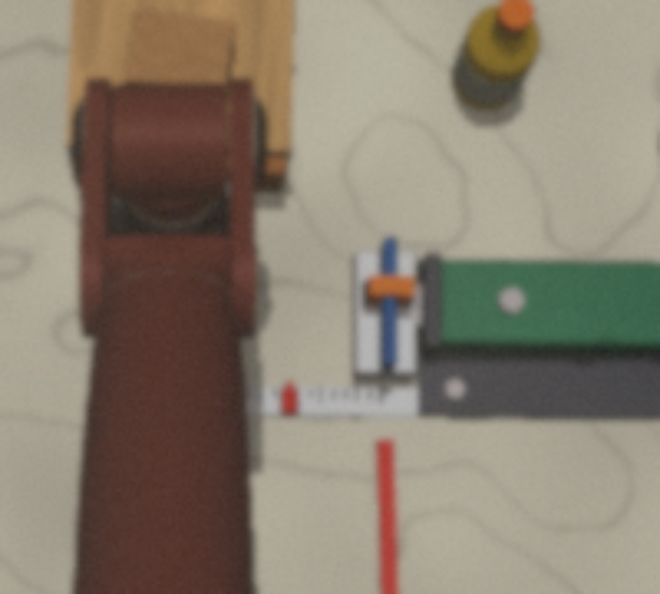

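The drawer front is against the cabinet face at crop row ~160. The pointer at (289,398) and the fin at (389,300) have not moved. The 44 N reading fits the drawer being at its stop.

```bash
python3 -m creep '[[-0.02,0,0,0,0,0],[-0.04,0,0,0,0,0],[-0.04,0,0.02,0,0,0],[0,-0.03,0.04,0,0,0],[0,-0.04,0.04,0,0,0]]' 0 40
python3 -m creep '[[0,-0.04,0.03,0,0,0],[0,-0.04,0,0,0,0],[0,-0.01,0,0,0,0],[0,0,0,0,0,0]]'
python3 - <<'E'
from h import *
s=robot.sense();print(s["eef_pos"],s["tcp_rot"],s["force"],s["grip_width"])
for c,z in(("top",.057),("scene",.057)):
    p,d=robot.camera(c); cv2.imwrite(f"pics/{c}3.png",p[:,:,::-1])
    for r in robot.tip_of(c,"cabinet_drawer0_handle")[:1]: print(c,r,pt(c,r["uv"],z=z))
a=cv2.imread("pics/scene3.png")[200:350,240:440];b=cv2.imread("pics/top3.png")[120:300,260:460]
cv2.imwrite("pics/both3.png",np.hstack([cv2.resize(a,(400,300)),cv2.resize(b,(333,300))]))
E
```

```text
time: 4.92
eef_pos: [0.5273, 0.0077, 0.1291]
tcp_rot: [[-1.0, 0.027, -0.006], [0.027, 1.0, 0.002], [0.006, 0.001, -1.0]]
force: [2.2, -1.1, 0.4]
grip_width: 0.707
gripper_force: 0.0
time: 5.25
eef_pos: [0.5324, -0.0796, 0.1577]
tcp_rot: [[-0.999, 0.034, 0.003], [0.034, 0.999, -0.001], [-0.003, -0.001, -1.0]]
force: [-0.1, -0.1, -0.8]
grip_width: 0.998
gripper_force: 0.0
[ 0.53239316 -0.07964792  0.15771189] [[-9.99403576e-01  3.44413767e-02  2.50680798e-03]
 [ 3.44394308e-02  9.99406454e-01 -8.15336712e-04]
 [-2.53340140e-03 -7.28517385e-04 -9.99996526e-01]] [-0.06207292 -0.09599834 -0.75695662] 0.9977389456006276
top {'uv': [311.3, 187.3], 'score': 0.87} [0.63343465 0.06345643 0.057     ]
scene {'uv': [359.2, 265.8], 'score': 0.57} [0.62663844 0.06008551 0.057     ]
```

View pics/both3.png

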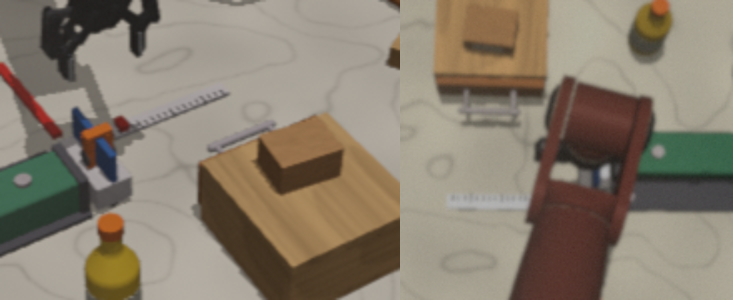

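The drawer is shut: the handle has moved about 0.11 m and its front is flush with the cabinet. The pointer is at its place beside the fin. Next I take the fin.

```bash
python3 -m creep '[[-0.005,-0.02,0,0,0,0],[0,-0.009,-0.01,0,0,0],[0,0,-0.015,0,0,0],[0,0,0,0,0,0],[0,0,0,0,0,0]]' 165 40
```

```text
time: 5.87
eef_pos: [0.5259, -0.1052, 0.1297]
tcp_rot: [[-1.0, 0.03, -0.003], [0.03, 1.0, 0.002], [0.004, 0.001, -1.0]]
force: [0.3, 1.0, -0.5]
grip_width: 0.355
gripper_force: 0.0
```

```bash
python3 -m creep '[[0.001,-0.003,-0.02,0,0,0],[0,0,-0.02,0,0,0],[0,0,-0.012,0,0,0],[0,0,-0.005,0,0,0],[0,0,0,0,0,0]]'
python3 - <<'E'
from h import *
p,d=robot.camera("scene")
cv2.imwrite("pics/s4.png",cv2.resize(p[215:305,235:355,::-1],(800,600),interpolation=cv2.INTER_CUBIC))
E
```

```text
time: 6.28
eef_pos: [0.5271, -0.1086, 0.0734]
tcp_rot: [[-1.0, 0.03, -0.003], [0.03, 1.0, 0.001], [0.003, 0.001, -1.0]]
force: [-0.9, -0.4, 0.1]
grip_width: 0.35
gripper_force: 0.0
```

View pics/s4.png

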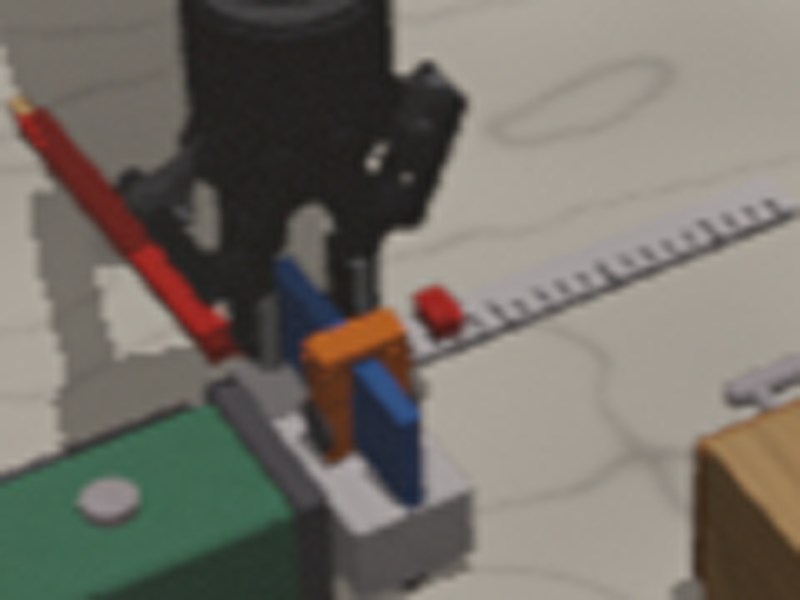

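The fingers (270,330 and 355,290) straddle the blue fin behind the orange lever, and the pointer is at (438,310). Closing now.

```bash
python3 -m creep '[[0,0,0,0,0,0],[0,0,0,0,0,0],[0,0,0,0,0,0],[0,0,0,0,0,0],[0,0,0,0,0,0]]' 255 40
python3 -m creep '[[0.0005,0.01,0,0,0,0],[0.0007,0.02,0,0,0,0],[0.0007,0.02,0,0,0,0],[0.0004,0.01,0,0,0,0],[0,0,0,0,0,0]]'
```

```text
time: 6.75
eef_pos: [0.5289, -0.1082, 0.0762]
tcp_rot: [[-1.0, 0.031, 0.002], [0.031, 1.0, 0.002], [-0.002, 0.002, -1.0]]
force: [0.2, 5.5, 1.1]
grip_width: 0.106
gripper_force: 40.7
time: 7.17
eef_pos: [0.531, -0.0481, 0.0762]
tcp_rot: [[-1.0, 0.029, 0.002], [0.029, 1.0, -0.001], [-0.002, -0.001, -1.0]]
force: [-2.3, -3.5, 5.1]
grip_width: 0.1
gripper_force: 41.5
```

```bash
python3 -m creep '[[0.0003,0.008,0,0,0,0],[0.0002,0.006,0,0,0,0],[0,0,0,0,0,0],[0,0,0,0,0,0]]'
python3 - <<'E'
from h import *
yw=-.036;Y=np.array([-np.sin(yw),np.cos(yw)])
print(robot.sense()["eef_pos"])
for c in("top","scene"):
    p,d=robot.camera(c); cv2.imwrite(f"pics/{c}5.png",p[:,:,::-1])
    P={}
    for q,z in(("leg_index",.045),("mark",.02),("fin_hold",.07)):
        for r in robot.tip_of(c,q)[:2]:
            w=pt(c,r["uv"],z=z);print(c,q,round(r["score"],2),np.round(r["uv"],1),w.round(4),"Y",round(w[:2]@Y,4))
p=cv2.imread("pics/scene5.png")
cv2.imwrite("pics/s5.png",cv2.resize(p[225:300,270:370],(800,600),interpolation=cv2.INTER_CUBIC))
E
```

```text
time: 7.5
eef_pos: [0.5314, -0.0362, 0.0762]
tcp_rot: [[-1.0, 0.03, 0.001], [0.03, 1.0, -0.002], [-0.001, -0.002, -1.0]]
force: [-3.4, -4.0, 5.5]
grip_width: 0.112
gripper_force: 41.7
[ 0.53139067 -0.03616062  0.0761876 ]
top leg_index 0.53 [312.7 189.4] [0.6304 0.0599 0.045 ] Y 0.0826
top leg_index 0.52 [464.9 313.7] [ 0.287  -0.3328  0.045 ] Y -0.3222
top mark 0.43 [408.  140.8] [ 0.7691 -0.2083  0.02  ] Y -0.1805
top fin_hold 0.71 [351.9 227.3] [ 0.5196 -0.0418  0.07  ] Y -0.023
scene leg_index 0.65 [302.2 257.7] [ 0.5108 -0.0374  0.045 ] Y -0.019
scene fin_hold 0.78 [307.4 256.3] [ 0.538  -0.0379  0.07  ] Y -0.0185
```

View pics/s5.png

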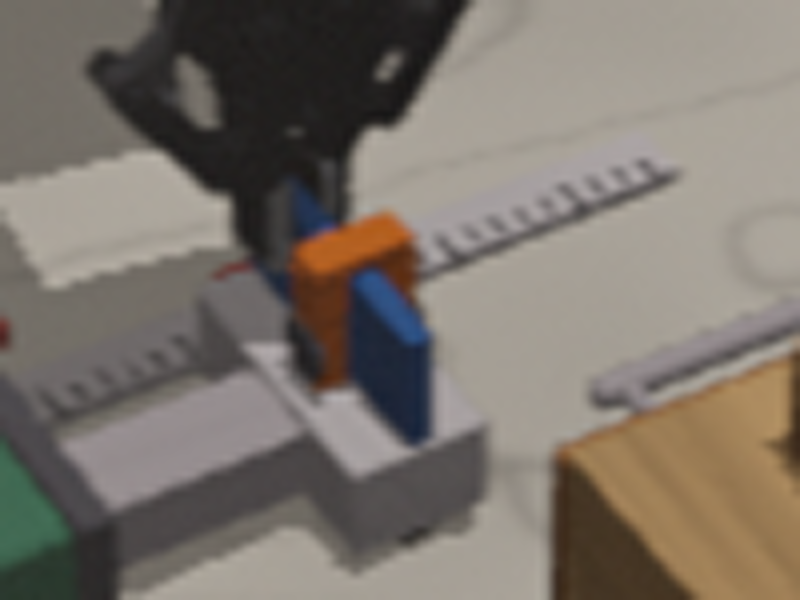

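The view shows the leg drawn out with the head almost abreast of the pointer, of which only an edge shows at (235,270). I'll measure both in the earlier clear pictures to sub-pixel accuracy.

Run:
```python
from h import *
yw=-.036;Y=np.array([-np.sin(yw),np.cos(yw)])
def cen(w,box):
    u0,u1,v0,v1=box; s=np.clip(w[v0:v1,u0:u1],0,None); g=np.mgrid[v0:v1,u0:u1]; return np.array([(g[1]*s).sum(),(g[0]*s).sum()])/s.sum()
for f,c in(("top0","top"),("t1","top"),("scene0","scene")):
    p=cv2.imread(f"pics/{f}.png").astype(float);b,g,r=p[...,0],p[...,1],p[...,2]
    red=r-np.maximum(g,b)-12; blue=b-r-12
    if c=="top":
        u=cen(red,(340,355,234,248)); w=pt(c,u,z=.018); print(f,"ptr",u.round(2),w.round(4),round(w[:2]@Y,4))
        for v in((192,202),(212,220),(220,232)):
            u=cen(blue,(371,385,*v)); w=pt(c,u,z=.09); print("fin",u.round(2),w.round(4),round(w[:2]@Y,4))
        # head edges in x direction (pixels): white vs surroundings, rows 222-230
        gr=p.mean(2); print("row head",gr[218,360:395].round(0),"ptr row r-g",red[240,340:356].round(0))
        # pointer edges as well as head centre
    else:
        u=cen(red,(294,308,254,268)); 
        for z in(.012,.015): w=pt(c,u,z=z); print(f,"ptr",u.round(2),w.round(4),round(w[:2]@Y,4))
# top camera self-check
m=robot.camera_model("top"); print(np.array(m["T"]).round(3))
```

```text
top0 ptr [347.26 240.48] [ 0.4923 -0.031   0.018 ] -0.0132
fin [377.6  197.14] [ 0.595  -0.1106  0.09  ] -0.0891
fin [377.61 215.44] [ 0.5461 -0.1088  0.09  ] -0.0891
fin [377.63 224.46] [ 0.5221 -0.108   0.09  ] -0.0891
row head [148. 146. 150. 147. 146. 140. 127. 120. 142. 158. 164. 163. 164. 157.
 137. 103.  78.  76.  83. 100. 127. 153. 163. 162. 159. 141. 115.  91.
  70.  67.  72.  68.  67.  68.  72.] ptr row r-g [-12. -12. -10.  -9.   1.  32.  67.  83.  75.  49.  16.  -6. -11. -11.
 -11. -10.]
t1 ptr [347.25 240.48] [ 0.4923 -0.0309  0.018 ] -0.0132
fin [377.61 197.12] [ 0.595  -0.1106  0.09  ] -0.0891
fin [377.63 215.43] [ 0.5461 -0.1089  0.09  ] -0.0891
fin [377.63 224.45] [ 0.5222 -0.108   0.09  ] -0.0891
row head [157. 159. 159. 158. 158. 152. 135. 131. 152. 169. 174. 176. 175. 168.
 147. 109.  83.  85.  84. 103. 137. 161. 171. 171. 167. 151. 122.  98.
  77.  68.  76.  76.  71.  72.  76.] ptr row r-g [-11. -12. -14.  -9.   3.  35.  75.  88.  81.  54.  16.  -5. -12. -11.
 -11. -10.]
scene0 ptr [299.59 261.26] [ 0.4869 -0.0317  0.012 ] -0.0142
scene0 ptr [299.59 261.26] [ 0.4898 -0.0334  0.015 ] -0.0158
[[-2.200e-02 -9.880e-01  1.500e-01  2.550e-01]
 [-1.000e+00  2.200e-02 -1.000e-03  4.500e-02]
 [-2.000e-03 -1.500e-01 -9.890e-01  1.621e+00]
 [ 0.000e+00  0.000e+00  0.000e+00  1.000e+00]]
```

```bash
python3 -m creep '[[0.0002,0.005,0,0,0,0],[0,0,0,0,0,0],[0,0,0,0,0,0],[0,0,0,0,0,0]]'
python3 - <<'E'
from h import *
yw=-.036;Y=np.array([-np.sin(yw),np.cos(yw)])
p,d=robot.camera("top"); cv2.imwrite("pics/top6.png",p[:,:,::-1])
p2,d=robot.camera("scene"); cv2.imwrite("pics/scene6.png",p2[:,:,::-1])
a=cv2.resize(p[180:255,320:390,::-1],(400,428),interpolation=cv2.INTER_CUBIC)
b=cv2.resize(p2[230:300,270:335,::-1],(397,428),interpolation=cv2.INTER_CUBIC)
cv2.imwrite("pics/b6.png",np.hstack([a,b]))
p=p.astype(float);bl=p[...,2]-p[...,0]-12
for f,pp in(("0",cv2.imread("pics/scene0.png")),("6",p2[:,:,::-1])):
    r=robot.tip_of("scene","leg_index") if f=="6" else []
    for q in r[:2]: w=pt("scene",q["uv"],z=.045);print(q,w.round(4),w[:2]@Y)
print(np.clip(bl[192:235:3,340:365],0,None).astype(int))
E
```

```text
time: 8.23
eef_pos: [0.5315, -0.0315, 0.0761]
tcp_rot: [[-1.0, 0.031, 0.001], [0.031, 1.0, -0.002], [-0.001, -0.002, -1.0]]
force: [-3.4, -4.0, 6.6]
grip_width: 0.108
gripper_force: 41.7
{'uv': [303.2, 255.0], 'score': 0.7} [ 0.5032 -0.0297  0.045 ] -0.011545634544604506
[[0 0 0 0 0 0 0 0 0 0 0 0 0 0 0 0 0 0 0 0 0 0 0 0 0]
 [0 0 0 0 0 0 0 0 0 0 0 0 0 0 0 0 0 0 0 0 0 0 0 0 0]
 [0 0 0 0 0 0 0 0 0 0 0 0 0 0 0 0 0 0 0 0 0 0 0 0 0]
 [0 0 0 0 0 0 0 0 0 0 0 0 0 0 0 0 0 0 0 0 0 0 0 0 0]
 [0 0 0 0 0 0 0 0 0 0 0 0 0 0 0 0 0 0 0 0 0 0 0 0 0]
 [0 0 0 0 0 0 0 0 0 0 0 0 0 0 0 0 0 0 0 0 0 0 0 0 0]
 [0 0 0 0 0 0 0 0 0 0 0 0 0 0 0 0 0 0 0 0 0 0 0 0 0]
 [0 0 0 0 0 0 0 0 0 0 0 0 0 0 0 0 0 0 0 0 0 0 0 0 0]
 [0 0 0 0 0 0 0 0 0 0 0 0 0 0 0 0 0 0 0 0 0 0 0 0 0]
 [0 0 0 0 0 0 0 0 0 0 0 0 0 0 0 0 0 0 0 0 0 0 0 0 0]
 [0 0 0 0 0 0 0 0 0 0 0 0 0 0 0 0 0 0 0 0 0 0 0 0 0]
 [0 0 0 0 0 0 0 0 0 0 0 0 0 0 0 0 0 0 0 0 0 0 0 0 0]
 [0 0 0 0 0 0 0 0 0 0 0 0 0 0 0 0 0 0 0 0 0 0 0 0 0]
 [0 0 0 0 0 0 0 0 0 0 0 0 0 0 0 0 0 0 0 0 0 0 0 0 0]
 [0 0 0 0 0 0 0 0 0 0 0 0 0 0 0 0 0 0 0 0 0 0 0 0 0]]
```

View pics/b6.png

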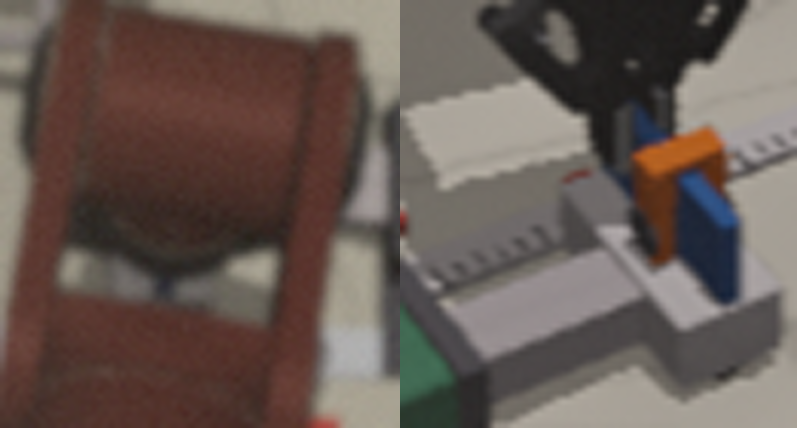

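```bash
python3 -m creep '[[0,0.001,0,0,0,0],[0,0.0005,0,0,0,0],[0,0,0,0,0,0]]' 218 20
python3 -m creep '[[0.003,-0.0001,0,0,0,0],[0.003,-0.0001,0,0,0,0],[0,0,0,0,0,0]]'
python3 - <<'E'
from h import *
p2,d=robot.camera("scene"); cv2.imwrite("pics/scene7.png",p2[:,:,::-1])
Y=np.array([.036,.9994])
for f in("scene0","scene6","scene7"):
    p=cv2.imread(f"pics/{f}.png").astype(float);b,g,r=p[...,0],p[...,1],p[...,2]
    m=(r-b-50); box=np.zeros_like(m)
    box[(slice(255,290) if f=="scene0" else slice(240,280)),(slice(275,301) if f=="scene0" else slice(300,328))]=1
    s=np.clip(m,0,None)*box; yy,xx=np.mgrid[:480,:640]; u=[(xx*s).sum()/s.sum(),(yy*s).sum()/s.sum()]
    w=pt("scene",u,z=.08); print(f,np.round(u,2),w.round(4),"X",round(w[:2]@[.9994,-.036],4),"Y",round(w[:2]@Y,4),s.sum())
E
```

```text
time: 8.63
eef_pos: [0.5316, -0.0294, 0.0753]
tcp_rot: [[-1.0, 0.031, 0.002], [0.031, 1.0, -0.001], [-0.002, -0.001, -1.0]]
force: [0.1, -5.0, 3.4]
grip_width: 0.146
gripper_force: 2.3
time: 8.88
eef_pos: [0.5362, -0.0291, 0.0738]
tcp_rot: [[-1.0, 0.03, -0.003], [0.03, 1.0, -0.0], [0.003, -0.0, -1.0]]
force: [-2.3, -4.4, 1.0]
grip_width: 0.147
gripper_force: 2.3
scene0 [289.23 265.  ] [ 0.5511 -0.0983  0.08  ] X 0.5543 Y -0.0784 5942.0
scene6 [315.12 255.35] [ 0.5552 -0.0256  0.08  ] X 0.5558 Y -0.0056 6287.0
scene7 [315.58 255.22] [ 0.5554 -0.0244  0.08  ] X 0.5559 Y -0.0044 6436.0
```

Run:
```python
from h import *
Y=np.array([.036,.9994])
for f in("scene0","scene3","scene5","scene6","scene7"):
  p=cv2.imread(f"pics/{f}.png"); h=cv2.cvtColor(cv2.resize(p,None,fx=4,fy=4,interpolation=cv2.INTER_CUBIC),cv2.COLOR_BGR2HSV)
  for n,lo,hi in(("or",5,16),("bl",100,125)):
    m=((h[...,0]>=lo)&(h[...,0]<=hi)&(h[...,1]>130)&(h[...,2]>70)).astype(np.uint8)
    m[:940]=0;m[1160:]=0;m[:,:1080]=0;m[:,1320:]=0
    k,l,s,ce=cv2.connectedComponentsWithStats(m)
    for i in range(1,k):
        if s[i,4]>200:
            ys,xs=np.where(l==i)
            c=(ce[i]-1.5)/4; w=pt("scene",c,z=.08); 
            if n=="bl": j=np.argmax(ys+xs*.0); lo_=((xs[j]-1.5)/4,(ys[j]-1.5)/4)
            print(f,n,s[i,4],c.round(2),"X %.4f Y %.4f"%(w[:2]@[.9994,-.036],w[:2]@Y))
```

```text
scene0 or 875 [323.02 253.28] X 0.5591 Y 0.0155
scene0 or 2293 [287.18 269.21] X 0.5652 Y -0.0899
scene0 bl 413 [280.4  258.84] X 0.5229 Y -0.0865
scene0 bl 548 [292.61 273.65] X 0.5859 Y -0.0861
scene3 or 2417 [287.35 269.11] X 0.5651 Y -0.0894
scene3 bl 247 [282.23 261.12] X 0.5328 Y -0.0865
scene3 bl 584 [292.65 273.7 ] X 0.5862 Y -0.0861
scene5 or 2321 [312.73 259.16] X 0.5652 Y -0.0179
scene5 bl 600 [318.26 263.3 ] X 0.5855 Y -0.0139
scene6 or 2305 [314.32 258.57] X 0.5653 Y -0.0134
scene6 bl 567 [320.04 262.65] X 0.5856 Y -0.0090
scene7 or 2340 [314.85 258.24] X 0.5649 Y -0.0117
scene7 bl 597 [320.52 262.39] X 0.5854 Y -0.0074
```

```bash
python3 -m creep '[[0.005,-0.0004,0,0,0,0],[0.005,-0.0004,0,0,0,0],[0.004,-0.0002,0,0,0,0],[0.004,-0.0002,0,0,0,0],[0,0,0,0,0,0]]'
python3 -m creep '[[0.004,-0.0001,0,0,0,0],[0.004,-0.0001,0,0,0,0],[0.004,-0.0002,0,0,0,0],[0.004,-0.0002,0,0,0,0],[0,0,0,0,0,0]]'
```

```text
time: 9.35
eef_pos: [0.5547, -0.0301, 0.0739]
tcp_rot: [[-1.0, 0.03, -0.002], [0.03, 1.0, 0.0], [0.002, 0.0, -1.0]]
force: [-3.4, -3.8, -2.2]
grip_width: 0.143
gripper_force: 3.0
time: 9.77
eef_pos: [0.5705, -0.0307, 0.0739]
tcp_rot: [[-1.0, 0.03, -0.002], [0.03, 1.0, 0.0], [0.002, 0.0, -1.0]]
force: [-3.4, -4.9, -0.7]
grip_width: 0.143
gripper_force: 3.1
```

```bash
python3 -m creep '[[0.004,-0.0001,0,0,0,0],[0.003,-0.0001,0,0,0,0],[0.002,-0.0001,0,0,0,0],[0,0,0,0,0,0]]'
python3 -m creep '[[0.002,-0.0001,0,0,0,0],[0.002,-0.0001,0,0,0,0],[0.001,0,0,0,0,0],[0,0,0,0,0,0]]'
```

```text
time: 10.1
eef_pos: [0.5792, -0.031, 0.0739]
tcp_rot: [[-1.0, 0.03, -0.003], [0.03, 1.0, 0.0], [0.003, 0.0, -1.0]]
force: [-4.4, -3.7, 0.2]
grip_width: 0.148
gripper_force: 3.1
time: 10.43
eef_pos: [0.5823, -0.0311, 0.0739]
tcp_rot: [[-1.0, 0.03, -0.008], [0.03, 1.0, 0.0], [0.008, 0.0, -1.0]]
force: [-11.7, -2.9, 5.8]
grip_width: 0.145
gripper_force: 7.8
```

```bash
cat > m.py <<'E'
from h import *
import sys
p,d=robot.camera("scene");f=sys.argv[1];cv2.imwrite(f"pics/{f}.png",p[:,:,::-1])
Y=np.array([.036,.9994])
h=cv2.cvtColor(cv2.resize(p[:,:,::-1],None,fx=4,fy=4,interpolation=cv2.INTER_CUBIC),cv2.COLOR_BGR2HSV)
for n,lo,hi in(("or",5,16),("bl",100,125)):
    m=((h[...,0]>=lo)&(h[...,0]<=hi)&(h[...,1]>130)&(h[...,2]>70)).astype(np.uint8)
    m[:940]=0;m[1160:]=0;m[:,:1080]=0;m[:,1390:]=0
    k,l,s,ce=cv2.connectedComponentsWithStats(m)
    for i in range(1,k):
        if s[i,4]>100:
            c=(ce[i]-1.5)/4; w=pt("scene",c,z=.08); print(n,s[i,4],c.round(2),"X %.4f Y %.4f"%(w[:2]@[.9994,-.036],w[:2]@Y))
E
python3 m.py s8
```

```text
or 2760 [321.72 265.84] X 0.5978 Y -0.0114
bl 123 [307.01 247.41] X 0.5186 Y -0.0079
bl 106 [323.63 265.92] X 0.6005 Y -0.0075
```

```bash
python3 -m creep '[[0.001,0,0,0,0,0],[0.001,0,0,0,0,0],[0,0,0,0,0,0],[0,0,0,0,0,0]]'; python3 m.py s9
```

```text
time: 10.82
eef_pos: [0.5825, -0.0311, 0.0739]
tcp_rot: [[-0.999, 0.03, -0.013], [0.03, 1.0, 0.0], [0.013, 0.0, -1.0]]
force: [-18.9, -2.9, 11.2]
grip_width: 0.147
gripper_force: 11.5
or 2784 [321.71 265.95] X 0.5982 Y -0.0116
bl 136 [307.13 247.43] X 0.5189 Y -0.0076
bl 106 [323.63 265.92] X 0.6005 Y -0.0075
```

```bash
python3 -m creep '[[-0.001,-0.0005,0,0,0,0],[0,-0.001,0,0,0,0],[0,-0.0005,0,0,0,0],[0,0,0,0,0,0],[0,0,0,0,0,0]]' 255 40; python3 m.py s10
python3 - <<'E'
import cv2
p=cv2.imread("pics/s10.png"); cv2.imwrite("pics/s10c.png",cv2.resize(p[225:300,270:370],(800,600),interpolation=cv2.INTER_CUBIC))
E
```

```text
time: 11.28
eef_pos: [0.5824, -0.0331, 0.074]
tcp_rot: [[-0.999, 0.031, -0.01], [0.031, 1.0, 0.001], [0.01, 0.0, -1.0]]
force: [-14.4, -3.6, 8.6]
grip_width: 0.111
gripper_force: 45.9
or 2793 [321.53 266.  ] X 0.5981 Y -0.0121
bl 135 [306.47 247.14] X 0.5170 Y -0.0085
bl 106 [323.32 266.02] X 0.6004 Y -0.0083
```

View pics/s10c.png

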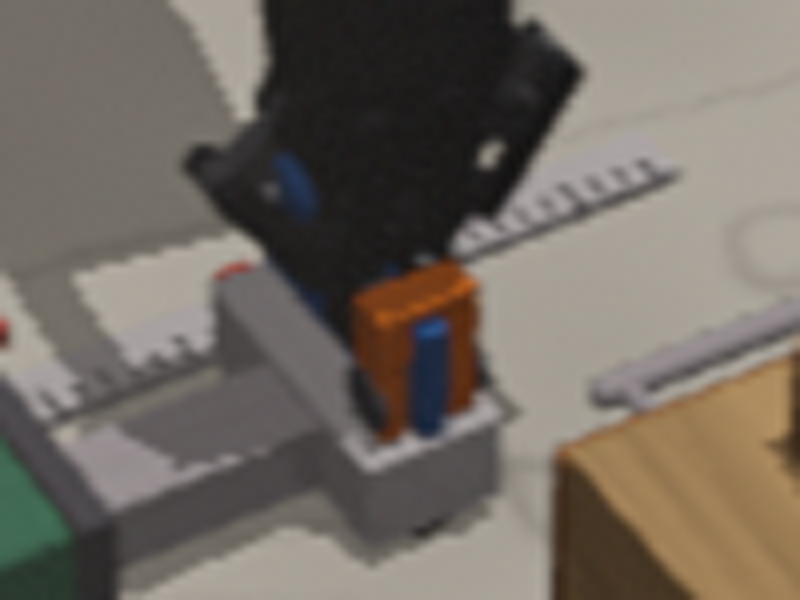

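The lever sits at the far end of the fin (415,350), the fingers hold the fin, and the pointer's red edge at (235,270) is unmoved. I'll let it settle and hand the job in.

```bash
python3 -m creep '[[0,0,0,0,0,0],[0,0,0,0,0,0],[0,0,0,0,0,0],[0,0,0,0,0,0],[0,0,0,0,0,0]]'; python3 -c "
from rig import robot
print(robot.sign_off())"
```

```text
time: 11.75
eef_pos: [0.5824, -0.0331, 0.074]
tcp_rot: [[-0.999, 0.031, -0.01], [0.031, 1.0, 0.001], [0.01, 0.0, -1.0]]
force: [-14.7, -3.2, 7.5]
grip_width: 0.107
gripper_force: 45.9
the job is handed in; nothing more can be done
None
```

The job is handed in at 11.75 s: the drawer is home, the cam lever is against its closed stop, and the fingers still grip the fin (about 46 N) with the leg within about 1 mm of the pointer by my camera and tool measurements; sign-off returned no verdict.

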